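Tip a battery pack over the sill into its charging dock

ROBOT

A 6-joint arm with a two-finger parallel gripper is mounted at the origin on the work surface. World frame = base frame: x ahead of the robot, y to its left, z up, the work surface at z = 0. Lengths are in m, angles in rad, forces in N, time in s.
With the tool pointing down it reaches from about 0.15 to 0.775 m from the base axis. Payload 6.1 kg.
Tool frame: the origin (TCP) lies at the very end of the fingers, on their centre line; the grasp point (between the pads) lies r.pinch_z behind it (r.pinch_z is the distance from the TCP to the grasp point, in m); z points along the fingers, y is the line along which they close (so a half turn about z gives the same grasp; the last joint's range is limited). The gripper opens to 85 mm and grips with 20 to 120 N. Pads are 22 mm wide; open, the fingers measure 114 mm over their backs; the gripper's body (76 mm by 85 mm) begins 54 mm behind the grasp point. The pads swing forward as they close: fully open they stand 13 mm farther back than shut.
Start: joints at [-1.269, 0.126, -0.04, 1.405, 0, 1.571], TCP at [0.156, -0.501, 0.195] pointing down, gripper open.
Joint ranges: [-2.72, 2.72], [-0.95, 1.95], [-1.27, 1.35], [-1.78, 2.02], [-1.46, 1.47], [-3.14, 3.14]. Speed limits (rad/s): [2.39, 2.39, 3.01, 3.14, 3.14, 3.14].

INTERFACE

Orientations are given as a rotation vector (axis times angle).
In Python, from workcell import r gives the robot as it stands. The module is installed in compiled form; this text tells all that it offers. Calls block until the motion is done:
- r.reach(position, orientation): joint-space move of the TCP to a pose.
- r.servo_line(position, orientation=None, velocity=0.15, until_force=None): straight line of the TCP; orientation=None keeps the orientation; velocity is the mean speed in m/s. With until_force (N) it stops when the force on the tool has changed by that much, and returns True; else False.
- r.set_joints(angles): joint-space move.
- r.command_gripper(opening): finger opening in m; the grip force is fixed at half the most; returns when the fingers have stopped.
- r.wait(seconds).
- r.ik(position, orientation): joint angles nearest the present ones, or None.
- r.sense(): the state.
- r.capture(name): name is "scene" or "top" or "wrist"; returns the picture (400x640x3 uint8, red, green, blue); there is no depth.
- r.get_calibration(name): a dict with "K" (3x3 intrinsics, pixels), "k1" (the pictures are not rectified: a ray, as slopes to the right and down, at radius r is drawn at 1 + k1 r^2 times it, then the intrinsics apply), "R" (3x3) and "t" (3): a world point X has camera coordinates R X + t. Camera axes: x right, y down, z forward; pixel columns grow to the right and rows downward; lengths in m; the calibration is good to about 2 mm. A picture is of the moment at which its call begins: read the wrist's pose just before it. get_calibration takes no time and is no camera call; for the wrist camera it gives the pose at the moment of the call.
A pose or a line that the arm cannot do raises r.MotionError and nothing moves.
- r.close_job(): hands the job in, once; it reports no verdict.
The state is a dict: "t": time; "joint_pos": joint angles; "joint_vel": joint speeds; "joint_efforts": joint torques, N m; "eef_pos": TCP position; "orientation": TCP orientation; "force": force on the tool from outside, world axes, zero at the start; "ft_torque": the same for the moment, N m; "finger_gap": finger opening in m.
Only numpy, scipy, OpenCV 4.12 (cv2) and the standard library are available. Lean on these libraries where they do the work, as an engineer would, in place of code of your own. Each camera call takes 0.05 s, during which the arm holds its last target. There are 200 camera calls.

TASK

Load the standing battery pack into the charging dock without ever picking it up: first slide it, still upright, squarely up against the dock's low sill, then push it high up so that it tips over the sill and lies flat on the dock's rubber floor. Then slide it gently along the floor up to the sprung contact strip, press it home with a steady push of about 15 N for a second, let go and leave it lying there touching the strip. Never push the pack harder than 25 N, and leave the other things on the bench where they are.

Things in the scene. Friction and masses are not known exactly. Their poses are not given: they have to be found in the camera images.
- pack_center (a point): Centre of the battery pack, a black hard-plastic block 50 mm thick (its x), 66 mm wide (its y), 100 mm tall (its z), with a grey band near its top and three brass contacts on its top end. It starts standing on the table before the dock's sill, 25 to 65 mm off, its x within 0.25 rad of the dock's x. Tipped as wanted, its z (top end) points along the dock's x and its x points down.
- pack: The same pack; this point is the centre of its foot (0.38 to 0.54 kg). Sliding it takes 1.4 to 3 N. Pushed high up while away from the sill it topples short; pushed low it slides, and the sill squares it. Against the sill, pushed high it turns over the sill's edge, and past about 35 degrees it falls onto the rubber floor, which does no harm.
- dock: Grey charging dock fixed to the table: a slab 12 mm high, 215 mm long (its x), 150 mm wide (its y), rubber floor on top. Origin at table height under the middle of the sill, the slab's plain front edge (a 12 mm step). Its x points from the sill into the dock, the way to slide and tip. Side rails 134 mm apart, 20 mm above the floor, start 20 mm past the sill; the pack may lie anywhere between them.
- terminal: Black terminal block, 30 x 126 x 46 mm, fixed across the far end of the dock; origin: middle of its underside, 195 mm past the sill, axes as the dock's. On rods before it stands the contact strip, an upright aluminium plate 110 mm wide, 34 mm high with brass tongues, square to the dock's x, its face anywhere from 115 to 155 mm past the sill: see or feel where. It yields on a stiff spring (6 N per mm, 4 mm of travel).
- jar_a: Small paint jar, 34 mm across, 45 mm tall; a bystander, to be left alone. Origin at the centre of its underside.
- jar_b: Small paint jar with a grey cap, 34 mm across, 45 mm tall; a bystander, to be left alone. Origin at the centre of its underside.
- glue: Glue jar, 44 mm across, 62 mm tall; a bystander, to be left alone. Origin at the centre of its underside.
- cup: White cup, 70 mm across, 85 mm tall; a bystander, to be left alone. Origin at the centre of its underside.
- driver: Screwdriver lying down, 150 mm long along its x; a bystander, to be left alone. Origin at the centre of its underside.
- sander: Cork sanding block, 75 x 30 x 22 mm, long along its x; a bystander, to be left alone. Origin at the centre of its underside.
- spare: Second, plain pack already lying, 100 (its x) x 66 x 50 mm, not to be used; a bystander, to be left alone. Origin at the centre of its underside.
- tape: Roll of tape lying flat, 60 mm across, 18 mm high; a bystander, to be left alone. Origin at the centre of its underside.
Mind the look-alikes: they are no part of the job. Leave any purple look-alike of the pack alone.

How it is judged:
On the way, in this order (a step that is already met when the one before it is completed fails the run):
1. the pack stands upright with its foot squarely against the sill (gap under 5 mm, within 0.12 rad) (x of pack_center in the frame of dock between -0.03 and -0.02 m and angle between the x axis of pack_center and the x axis of dock, either way round below 0.12 rad and angle between pack_center's own z axis and vertical below 0.12 rad), for 0.15 s.
2. the pack lies on its side on the dock floor, top end towards the strip (angle between pack_center's own z axis and vertical above 1.48 rad and angle between pack_center's own x axis and vertical above 3 rad and height (world z) of pack_center between 0.03 and 0.043 m and x of pack_center in the frame of dock above 0.015 m and angle between the z axis of pack_center and the x axis of dock, either way round below 0.3 rad), for 0.2 s.
3. the pack is pressed against the contact strip with at least 6 N (angle between pack_center's own z axis and vertical above 1.48 rad and angle between pack_center's own x axis and vertical above 3 rad and height (world z) of pack_center between 0.03 and 0.043 m and contact force between pack and terminal above 6 N), for 0.3 s.
At the end, for the whole second after the job is handed in: The pack lies flat on the dock floor between the rails, its top end square (0.06 rad) to the contact strip and touching it, at rest and released (angle between pack_center's own z axis and vertical above 1.48 rad and angle between pack_center's own x axis and vertical above 3 rad and height (world z) of pack_center between 0.03 and 0.043 m and y of pack_center in the frame of dock between -0.037 and 0.037 m and x of pack_center in the frame of dock above 0.055 m and angle between the z axis of pack_center and the x axis of dock, either way round below 0.06 rad and contact force between pack and terminal above 0.05 N and linear speed of pack below 0.01 m/s).
It fails at once if the pack is pushed harder than 25 N (contact force between the fingers and pack above 25 N).
It fails at once if the pack is pressed onto the strip harder than 25 N (contact force between pack and terminal above 25 N).
It fails at once if the pack is picked up (its centre rises above 75 mm) (height (world z) of pack_center above 0.075 m).
It fails at once if another thing on the bench is moved more than 20 mm (distance of any of jar_a, jar_b, glue, cup, driver, sander, spare, tape from where it was at the start of the episode above 0.02 m).
It also fails if it takes over 58 s, if anything falls off the work surface, if the arm or the gripper's body presses on something with over 40 N, if the wrist force passes 120 N, or if a joint passes its speed limit or range.

## Working session

There is one attempt and no reset: what is moved stays moved. The work goes in short steps, each a Python script; the robot and the scene stay as the last script left them, time stands still between calls to the robot, and variables do not carry over. Pictures are saved under pics/ and viewed, on a budget of 10 in all, crops included, one or two more only if the job needs it, and the job is handed in when it is done.

```bash
mkdir -p pics; python3 - <<'E'
from workcell import r
import cv2,numpy as np,pickle
d={}
for n in("scene","top"):
    im=r.capture(n);c=r.get_calibration(n);d[n]=(im,c);cv2.imwrite(f"pics/{n}0.png",im[:,:,::-1])
    print(n,c["K"].tolist(),c["k1"],(-c["R"].T@c["t"]).round(3),c["R"].round(3).tolist())
pickle.dump(d,open("cap0.pkl","wb"))
s=r.sense();print(s["t"],s["orientation"],s["force"],s["finger_gap"],r.pinch_z)
E
```

```text
scene [[454.1227111473403, 0.0, 314.8067493653719], [0.0, 454.1227111473403, 200.6883764700981], [0.0, 0.0, 1.0]] -0.09065452425014786 [ 1.292 -0.069  0.922] [[0.085, 0.996, 0.01], [0.766, -0.059, -0.64], [-0.637, 0.062, -0.768]]
top [[440.0124145634716, 0.0, 323.3598854631368], [0.0, 440.0124145634716, 203.30984061140367], [0.0, 0.0, 1.0]] 0.03480084105705121 [ 0.377 -0.009  1.17 ] [[0.026, -1.0, 0.002], [-0.985, -0.026, -0.169], [0.169, 0.002, -0.986]]
0.1 [-3.10447006e+00 -4.72111887e-01  3.86150209e-04] [ 0.35884141 -0.00890603  0.54545474] 0.08543973202360014 0.0187
```

View pics/scene0.png

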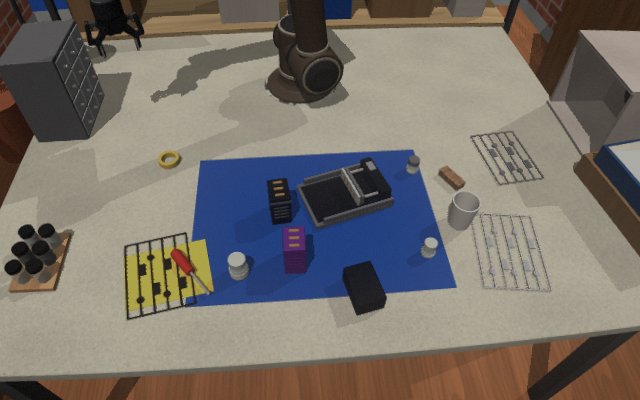

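View pics/top0.png

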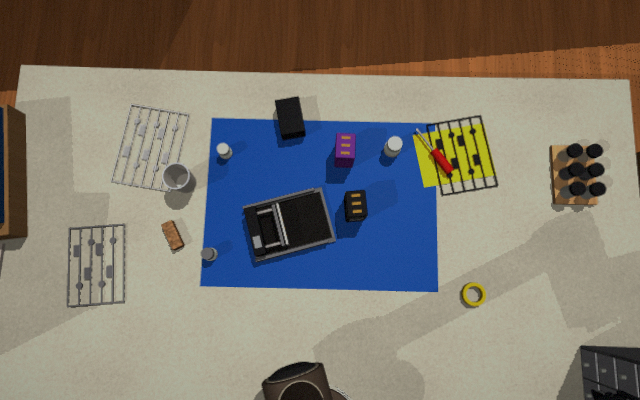

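Pack: black block with brass contacts at top-view (356,206), scene (279,200). Look-alikes: the purple one at top (345,150) and the plain lying spare at top (290,118). The black one standing before the dock's sill fits the description. I'll confirm this in an enlarged crop.

```bash
cat > h.py <<'E'
import numpy as np,cv2
def ray(c,uv):
    K=c["K"];d=(np.array(uv,float)-[K[0,2],K[1,2]])/[K[0,0],K[1,1]]
    s=d.copy()
    for _ in range(20): s=d/(1+c["k1"]*(s@s))
    return -c["R"].T@c["t"], c["R"].T@np.array([*s,1])
def at(c,uv,z):
    o,d=ray(c,uv); return o+d*(z-o[2])/d[2]
def px(c,X):
    p=c["R"]@np.array(X)+c["t"];s=p[:2]/p[2];s=s*(1+c["k1"]*(s@s));return s@np.diag([c["K"][0,0],c["K"][1,1]])+c["K"][:2,2]
E
python3 - <<'E'
import pickle,cv2,numpy as np
d=pickle.load(open("cap0.pkl","rb"))
def crop(n,x0,y0,x1,y1,s):
    im=d[n][0][y0:y1,x0:x1,::-1].astype(float);im=np.clip((im/255)**.55*255,0,255).astype(np.uint8)
    im=cv2.resize(im,None,fx=s,fy=s,interpolation=cv2.INTER_CUBIC)
    for x in range((x0+9)//10*10,x1,10): cv2.line(im,((x-x0)*s,0),((x-x0)*s,6 if x%50 else 16),(0,255,255),1)
    for y in range((y0+9)//10*10,y1,10): cv2.line(im,(0,(y-y0)*s),(6 if y%50 else 16,(y-y0)*s),(0,255,255),1)
    return im
cv2.imwrite("pics/ctop.png",crop("top",240,180,372,265,6))
cv2.imwrite("pics/csc.png",crop("scene",260,150,400,230,5))
E
```

```text
(no output)
```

View pics/ctop.png

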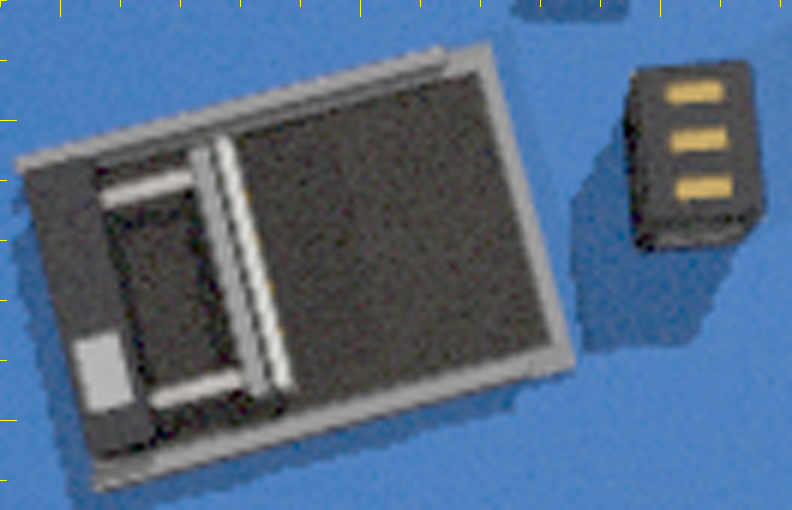

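View pics/csc.png

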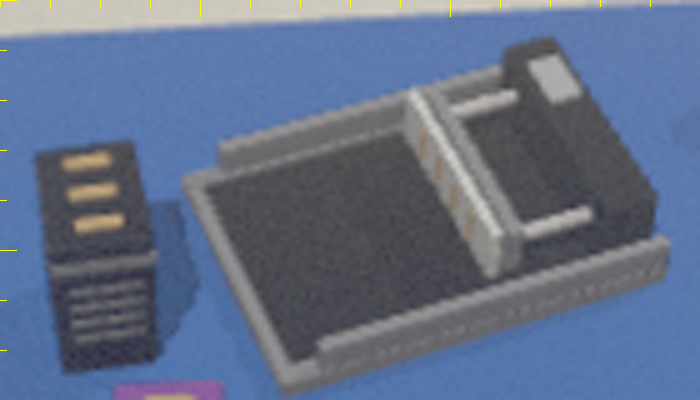

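The crops confirm it: black pack with brass contacts and grey band, standing before the sill. In the top crop the sill runs (490,43)–(575,365), the strip is near (225,140)–(290,388), and the pack's contacts are at (695,93), (699,139) and (704,187).

```bash
python3 - <<'E'
import pickle,numpy as np
from h import *
d=pickle.load(open("cap0.pkl","rb"))
T=lambda x,y,z:at(d["top"][1],(240+x/6-.4,180+y/6-.4),z)
S=lambda x,y,z:at(d["scene"][1],(260+x/5-.4,150+y/5-.4),z)
for n,F,L in(("top",T,[(490,43),(575,365)]),("scene",S,[(183,180),(285,390)])):
    a,b=[F(*p,.012 if n=="top" else .012) for p in L]
    m=(a+b)/2;v=b-a;print(n,"sill",a.round(4),b.round(4),"len",np.linalg.norm(v),"mid",m.round(4))
    u=np.array([-v[1],v[0]])/np.hypot(*v[:2]);
    if u[1]<0:u=-u
    print(" dockx",u,"yaw",np.arctan2(u[1],u[0]))
    m2=m[:2]; w=np.array([-u[1],u[0]])
    def loc(p): q=p[:2]-m2; return np.array([q@u,q@w]).round(4)
    if n=="top":
        for p in[(225,140),(290,388)]: print(" strip top(z.046)",loc(F(*p,.046)))
        C=[(695,93),(699,139),(704,187)]
        for p in[(636,72),(750,62),(765,212),(640,218)]:print(" corner",loc(F(*p,.1)),F(*p,.1).round(4))
        for p in[(18,162),(95,490)]:print(" far corners z.032",loc(F(*p,.032)))
    else:
        for p in[(413,90),(498,235)]: print(" strip top",loc(F(*p,.046)))
        C=[(87,161),(93,192),(99,224)]
        for p in[(37,155),(132,143),(157,250),(50,262)]:print(" corner",loc(F(*p,.1)),F(*p,.1).round(4))
    P=[F(*p,.1) for p in C];v=P[2]-P[0];print(" contacts",[loc(p) for p in P],P[1].round(4),"angle of y",np.arctan2(v[1],v[0]))
E
```

```text
top sill [0.6206 0.0008 0.012 ] [ 0.4774 -0.0404  0.012 ] len 0.14898837563600417 mid [ 0.549  -0.0198  0.012 ]
 dockx [-0.27591778  0.96118124] yaw 1.8503407443481374
 strip top(z.046) [ 0.1232 -0.0548]
 strip top(z.046) [0.1214 0.0561]
 corner [-0.0509 -0.0295] [ 0.5914 -0.0606  0.1   ]
 corner [-0.0976 -0.0218] [ 0.5968 -0.1076  0.1   ]
 corner [-0.0869  0.0401] [ 0.5344 -0.1144  0.1   ]
 corner [-0.0367  0.0297] [ 0.5305 -0.0633  0.1   ]
 far corners z.032 [ 0.2135 -0.0706]
 far corners z.032 [0.213  0.0761]
 contacts [array([-0.0722, -0.0149]), array([-0.0687,  0.0041]), array([-0.0654,  0.0239])] [ 0.564 -0.087  0.1  ] angle of y -3.0342422833529183
scene sill [ 0.4799 -0.0416  0.012 ] [0.6235 0.0008 0.012 ] len 0.1496770357628525 mid [ 0.5517 -0.0204  0.012 ]
 dockx [-0.28324396  0.95904789] yaw 1.8579712293312372
 strip top [0.1275 0.0631]
 strip top [ 0.1271 -0.0458]
 corner [-0.0861  0.0412] [ 0.5366 -0.1146  0.1   ]
 corner [-0.04    0.0322] [ 0.5322 -0.0679  0.1   ]
 corner [-0.0513 -0.0369] [ 0.6017 -0.0591  0.1   ]
 corner [-0.1008 -0.026 ] [ 0.6052 -0.1097  0.1   ]
 contacts [array([-0.0644,  0.0287]), array([-0.068 ,  0.0085]), array([-0.0718, -0.0118])] [ 0.5628 -0.0881  0.1   ] angle of y 0.10794609840018919
```

```bash
cat >> h.py <<'E'
from scipy.spatial.transform import Rotation as Ro
YAW=1.854;O=np.array([.5503,-.0201])
u=np.array([np.cos(YAW),np.sin(YAW),0]);w=np.array([-u[1],u[0],0])
def W(x,y,z): return np.array([*O,0])+u*x+w*y+[0,0,z]
def ori(th,s=1):
    z=np.sin(th)*u+np.array([0,0,-np.cos(th)]);y=s*w
    return Ro.from_matrix(np.c_[np.cross(y,z),y,z]).as_rotvec()
E
python3 - <<'E'
from h import *
from workcell import r
s=r.sense();c=r.get_calibration("wrist");Rt=Ro.from_rotvec(s["orientation"])
print("cam in tool",Rt.inv().apply(-c["R"].T@c["t"]-s["eef_pos"]).round(3))
for th in(0,.66):
  for sg in(1,-1):
    print(th,sg,"toolx",Ro.from_rotvec(ori(th,sg)).as_matrix()[:,0].round(2))
    for p in[(-.14,.004,.15),(-.14,.004,.013),(-.03,.004,.013),(.03,.004,.03)]:
        q=r.ik(W(*p),ori(th,sg));print("  ",p,None if q is None else np.round(q,2))
E
```

```text
cam in tool [ 0.072  0.002 -0.178]
0 1 toolx [ 0.28 -0.96  0.  ]
   (-0.14, 0.004, 0.15) [-0.26  0.28  0.06  1.34 -0.   -2.11]
   (-0.14, 0.004, 0.013) [-0.26  0.33 -0.18  1.06 -0.   -2.11]
   (-0.03, 0.004, 0.013) [-0.09  0.25 -0.3   1.03 -0.   -1.94]
   (0.03, 0.004, 0.03) [ 0.01  0.2  -0.32  1.05 -0.   -1.84]
0 -1 toolx [-0.28  0.96 -0.  ]
   (-0.14, 0.004, 0.15) [-0.26  0.28  0.06  1.34  0.    1.03]
   (-0.14, 0.004, 0.013) [-0.26  0.33 -0.18  1.06  0.    1.03]
   (-0.03, 0.004, 0.013) [-0.09  0.25 -0.3   1.03  0.    1.2 ]
   (0.03, 0.004, 0.03) [ 0.01  0.2  -0.32  1.05 -0.    1.3 ]
0.66 1 toolx [ 0.22 -0.76 -0.61]
   (-0.14, 0.004, 0.15) [-0.5   0.71  0.52  1.88  0.45 -2.47]
   (-0.14, 0.004, 0.013) [-0.5   0.75  0.3   1.62  0.45 -2.47]
   (-0.03, 0.004, 0.013) [-0.38  0.6   0.03  1.45  0.5  -2.35]
   (0.03, 0.004, 0.03) [-0.31  0.51 -0.06  1.4   0.54 -2.27]
0.66 -1 toolx [-0.22  0.76  0.61]
   (-0.14, 0.004, 0.15) [-0.5   0.71  0.52  1.88  0.45  0.67]
   (-0.14, 0.004, 0.013) [-0.5   0.75  0.3   1.62  0.45  0.67]
   (-0.03, 0.004, 0.013) [-0.38  0.6   0.03  1.45  0.5   0.79]
   (0.03, 0.004, 0.03) [-0.31  0.51 -0.06  1.4   0.54  0.87]
```

```bash
python3 - <<'E'
from h import *
from workcell import r
print(r.command_gripper(.025))
o=ori(.66,-1);Y=.004
r.reach(W(-.145,Y,.16),o)
r.servo_line(W(-.145,Y,.014),velocity=.1)
s=r.sense();print("down",s["t"],s["force"].round(2),s["finger_gap"])
hit=r.servo_line(W(-.02,Y,.014),velocity=.025,until_force=6)
s=r.sense();p=s["eef_pos"]-W(0,0,0);print(hit,"dock xy",p@u,p@w,s["t"],s["force"].round(2))
r.wait(.3);s=r.sense();print(s["force"].round(2))
im=r.capture("top")
cv2.imwrite("pics/p1.png",cv2.resize(np.clip((im[170:270,240:400,::-1]/255)**.55*255,0,255).astype(np.uint8),None,fx=5,fy=5,interpolation=2))
E
```

```text
False
down 4.2667 [-0.49 -0.48 -0.59] 0.024747058810289012
True dock xy -0.03405654336916907 0.003961757449271069 8.0917 [ 1.71 -3.    2.34]
[ 1.32 -2.37  1.79]
```

View pics/p1.png

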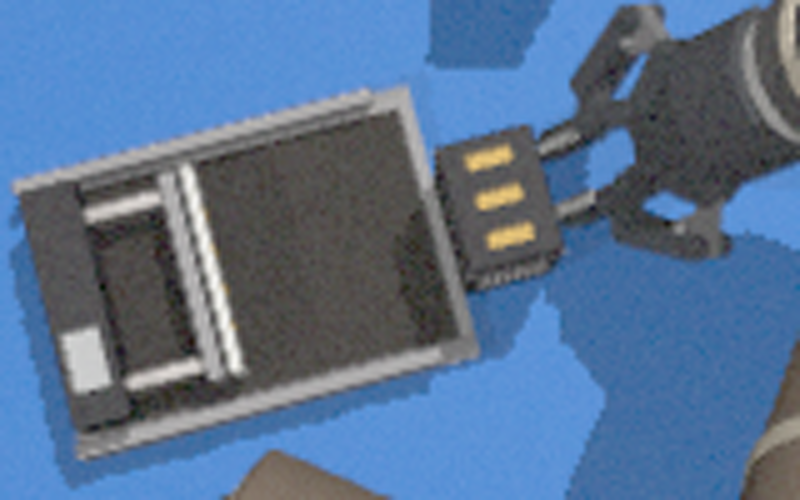

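```bash
python3 - <<'E'
from h import *
from workcell import r
c=r.get_calibration("top")
for p in[(490,158),(500,197),(512,236),(435,150),(527,127),(565,245),(470,272)]:
    q=at(c,(240+p[0]/5-.4,170+p[1]/5-.4),.1)-W(0,0,.1);print(p,(q@u).round(4),(q@w).round(4))
im=r.capture("scene")
cv2.imwrite("pics/p2.png",cv2.resize(np.clip((im[140:240,220:380,::-1]/255)**.55*255,0,255).astype(np.uint8),None,fx=5,fy=5,interpolation=2))
E
```

```text
(490, 158) -0.0249 -0.0099
(500, 197) -0.0246 0.0102
(512, 236) -0.0252 0.0304
(435, 150) 0.0004 -0.0206
(527, 127) -0.0467 -0.0202
(565, 245) -0.0492 0.0413
(470, 272) -0.0007 0.0424
```

View pics/p2.png

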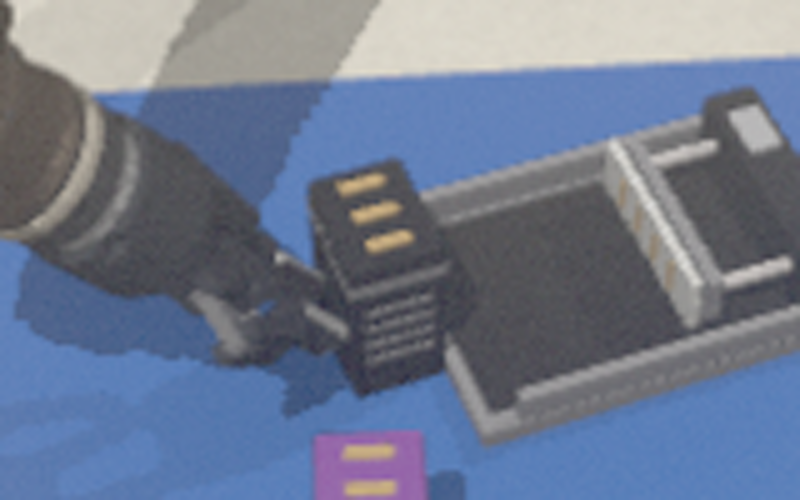

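```bash
python3 - <<'E'
from h import *
from workcell import r
s=r.sense();print(s["eef_pos"],s["force"].round(2),s["joint_pos"].round(3))
R=Ro.from_rotvec(s["orientation"]).as_matrix();print(R.round(3))
for n,x0,y0 in(("scene",220,140),("top",240,170)):
    c=r.get_calibration(n)
    for l in(0,-.01,-.02,-.03,-.05):
        print(n,l,[((px(c,s["eef_pos"]+R@[0,y,l])+.4-[x0,y0])*5).round(0) for y in(-.02,.02)])
E
```

```text
[ 0.55586622 -0.05392048  0.01333074] [ 0.91 -2.15  2.47] [-0.386  0.602  0.041  1.459  0.501  0.785]
[[-0.221  0.96  -0.171]
 [ 0.759  0.279  0.588]
 [ 0.613 -0.    -0.79 ]]
scene 0 [array([355., 312.]), array([381., 368.])]
scene -0.01 [array([343., 305.]), array([369., 362.])]
scene -0.02 [array([331., 298.]), array([357., 355.])]
scene -0.03 [array([319., 292.]), array([345., 349.])]
scene -0.05 [array([295., 278.]), array([320., 336.])]
top 0 [array([518., 243.]), array([498., 171.])]
top -0.01 [array([530., 238.]), array([510., 166.])]
top -0.02 [array([542., 233.]), array([522., 160.])]
top -0.03 [array([554., 228.]), array([534., 155.])]
top -0.05 [array([579., 218.]), array([558., 143.])]
```

The pack is upright, square and flush at the sill (top centre at dock x ≈ -0.025, y ≈ +0.0105). Next is the tip, with closed fingers pushing high.

```bash
python3 - <<'E'
from h import *
from workcell import r
Y=.0105
p=r.sense()["eef_pos"]
r.servo_line(p-.05*u,velocity=.08)
r.servo_line(p-.07*u+[0,0,.14],velocity=.15)
r.reach(W(-.115,Y,.16),ori(0,-1))
r.command_gripper(0)
r.servo_line(W(-.115,Y,.078),velocity=.1)
f0=r.sense()["force"]
x=-.085
r.servo_line(W(x,Y,.078),velocity=.08)
while x<-.012:
    x+=.006
    hit=r.servo_line(W(x,Y,.078),velocity=.03,until_force=8)
    s=r.sense();print(round(x,3),hit,((s["force"]-f0)@u).round(2),(s["force"]-f0)[2].round(2),s["t"])
    if hit:break
im=r.capture("scene")
cv2.imwrite("pics/p3.png",cv2.resize(np.clip((im[120:240,220:400,::-1]/255)**.55*255,0,255).astype(np.uint8),None,fx=4,fy=4,interpolation=2))
E
```

```text
-0.079 False 0.07 -0.76 13.1333
-0.073 False -0.53 -1.87 13.4833
-0.067 False -0.24 -1.85 13.8333
-0.061 False -0.56 -1.76 14.1833
-0.055 False 0.29 -1.17 14.5333
-0.049 False -0.06 -1.14 14.8833
-0.043 False -0.37 -0.99 15.2333
-0.037 False -0.75 -0.55 15.5833
-0.031 False -0.12 -1.27 15.9333
-0.025 False -0.88 -0.5 16.2833
-0.019 False -0.38 -1.08 16.6333
-0.013 False -0.79 -0.07 16.9833
-0.007 False -1.16 -0.75 17.3333
```

View pics/p3.png

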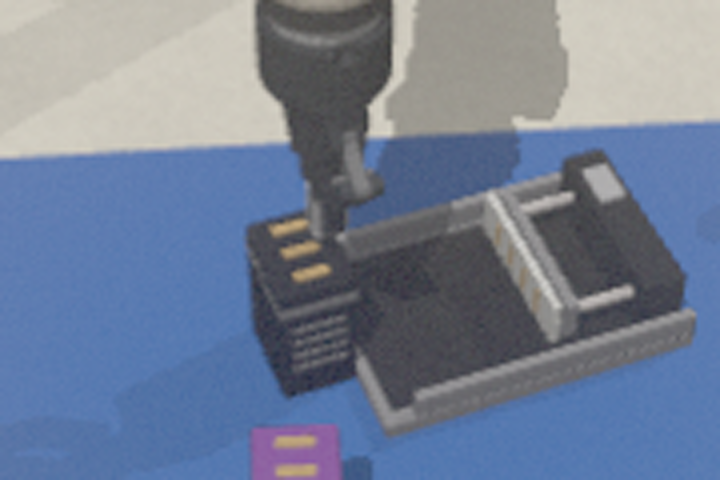

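The finger passed over the pack. The real fingertip seems to sit well behind the nominal TCP, which agrees with the odd offset in the first push. I'll measure it from both views.

```bash
python3 - <<'E'
from h import *
from workcell import r
s=r.sense();print(s["eef_pos"],s["finger_gap"],r.pinch_z,s["force"].round(2))
q=s["eef_pos"]-W(0,0,0);print("tcp dock",q@u,q@w)
c=r.get_calibration("scene")
for z in(.078,.09,.1,.11,.12,.13): print(z,((px(c,W(-.007,.0105,z))+.4-[220,120])*4).round(0))
for p in[(290,228),(299,251),(312,274)]:
    a=at(c,(220+p[0]/4-.4,120+p[1]/4-.4),.1)-W(0,0,0);print((a@u).round(4),(a@w).round(4))
r.servo_line(W(-.007,.0105,.12),velocity=.1)
im=r.capture("top");im2=r.capture("scene")
f=lambda i:cv2.resize(np.clip((i[:,:,::-1]/255)**.55*255,0,255).astype(np.uint8),None,fx=4,fy=4,interpolation=2)
cv2.imwrite("pics/p4.png",np.vstack([f(im[180:250,250:400]),f(im2[130:210,240:390])]))
c2=r.get_calibration("top")
for z in(.12,.13,.14,.15,.16): print(z,((px(c2,W(-.007,.0105,z))+.4-[250,180])*4).round(0),((px(c,W(-.007,.0105,z))+.4-[240,130])*4+[0,280]).round(0))
E
```

```text
[ 0.54217567 -0.02964118  0.07801623] -9.359131994897794e-06 0.0187 [ 0.3  -0.31 -0.21]
tcp dock -0.006890901518535722 0.010466818524679077
0.078 [329. 267.]
0.09 [329. 254.]
0.1 [329. 243.]
0.11 [328. 232.]
0.12 [328. 221.]
0.13 [328. 209.]
-0.025 0.0306
-0.0262 0.0106
-0.025 -0.0098
0.12 [333. 120.] [248. 461.]
0.13 [334. 118.] [248. 449.]
0.14 [334. 115.] [248. 438.]
0.15 [334. 112.] [248. 426.]
0.16 [335. 109.] [247. 414.]
```

View pics/p4.png

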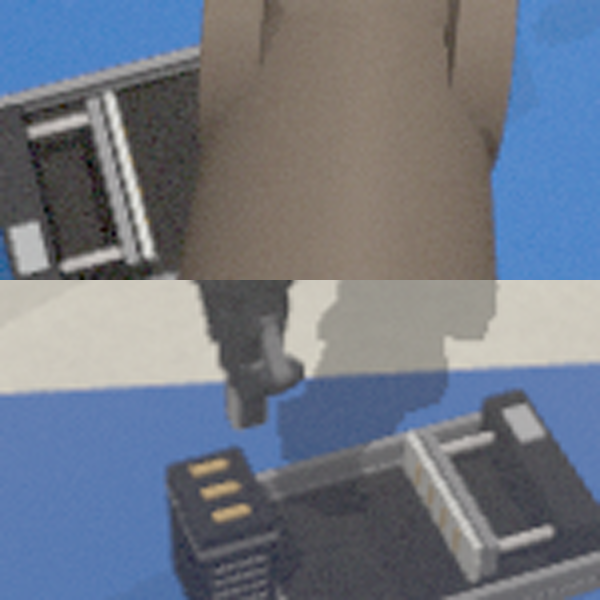

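The true tip sits about 35 mm behind the nominal TCP. I'll touch the table to measure it, then tip the pack.

```bash
python3 - <<'E'
from h import *
from workcell import r
Y=.0105
r.servo_line(W(-.115,Y,.12),velocity=.15)
r.servo_line(W(-.115,Y,-.005),velocity=.12)
r.wait(.2)
hit=r.servo_line(W(-.115,Y,-.06),velocity=.02,until_force=4)
z0=r.sense()["eef_pos"][2];print("touch",hit,z0,r.sense()["force"].round(2),r.sense()["t"])
if hit:
    r.servo_line(W(-.115,Y,z0+.079),velocity=.12)
    z=z0+.079;r.wait(.2);f0=r.sense()["force"];x=-.073
    r.servo_line(W(x,Y,z),velocity=.06)
    while x<-.012:
        x+=.007
        hit=r.servo_line(W(x,Y,z),velocity=.03,until_force=8)
        s=r.sense();print(round(x,3),hit,((s["force"]-f0)@u).round(2),(s["force"]-f0)[2].round(2),s["t"])
        if hit:break
im=r.capture("scene")
cv2.imwrite("pics/p5.png",cv2.resize(np.clip((im[120:240,220:400,::-1]/255)**.55*255,0,255).astype(np.uint8),None,fx=4,fy=4,interpolation=2))
E
```

```text
touch True -0.036000069820322486 [-1.12 -0.38  5.64] 21.875
-0.066 False 0.06 0.21 24.125
-0.059 False -1.23 0.25 24.5083
-0.052 False -2.38 2.0 24.8917
-0.045 False -2.0 1.9 25.275
-0.038 False -0.04 -0.09 25.6583
-0.031 False 0.3 0.71 26.0417
-0.024 False -0.46 0.37 26.425
-0.017 False 0.26 0.5 26.8083
-0.01 False 1.01 0.27 27.1917
```

View pics/p5.png

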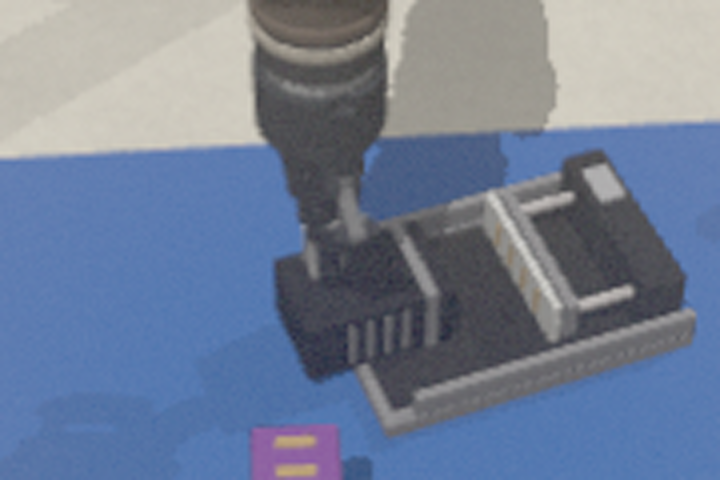

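The pack is tipped and lying on the floor, banded end (crop ~(425,290)) towards the strip. Next I'll slide it with two spread fingers low behind the foot, then press.

```bash
python3 - <<'E'
from h import *
from workcell import r
Y=.0105;z=-.007
p=r.sense()["eef_pos"]
r.servo_line(p+[0,0,.03],velocity=.12)
r.servo_line(W(-.1,Y,.075),velocity=.15)
r.command_gripper(.027)
r.servo_line(W(-.1,Y,z),velocity=.1)
r.wait(.2);f0=np.mean([r.sense()["force"] for _ in range(3)],0)
F=lambda:-(r.sense()["force"]-f0)@u
x=-.1;v=.03
log=[]
while x<.035:
    st=.006 if x<-.002 else .002
    x+=st
    hit=r.servo_line(W(x,Y,z),velocity=.03 if st>.003 else .015,until_force=7)
    f=F();log.append((round(x,3),round(f,1),hit))
    if f>7 or hit:break
print(log,r.sense()["t"])
s=r.sense();q=s["eef_pos"]-W(0,0,0);print(q@u,q@w,s["force"]-f0)
np.save("f0.npy",f0)
im=r.capture("scene");cv2.imwrite("pics/p6.png",cv2.resize(np.clip((im[120:240,220:400,::-1]/255)**.55*255,0,255).astype(np.uint8),None,fx=4,fy=4,interpolation=2))
E
```

```text
[(-0.094, np.float64(0.8), False), (-0.088, np.float64(-0.4), False), (-0.082, np.float64(-1.6), False), (-0.076, np.float64(-0.3), False), (-0.07, np.float64(-0.5), False), (-0.064, np.float64(-0.6), False), (-0.058, np.float64(-1.4), False), (-0.052, np.float64(-0.7), False), (-0.046, np.float64(-0.4), False), (-0.04, np.float64(-0.8), False), (-0.034, np.float64(-1.2), False), (-0.028, np.float64(-0.1), False), (-0.022, np.float64(-0.4), False), (-0.016, np.float64(-0.6), False), (-0.01, np.float64(-0.4), False), (-0.004, np.float64(-0.4), False), (0.002, np.float64(-0.4), False), (0.004, np.float64(0.7), False), (0.006, np.float64(1.1), False), (0.008, np.float64(0.4), False), (0.01, np.float64(1.3), False), (0.012, np.float64(4.9), False), (0.014, np.float64(9.4), False)] 37.5833
0.011775725227866709 0.010369235455242211 [ 2.70302496 -8.95504867 -0.57722737]
```

View pics/p6.png

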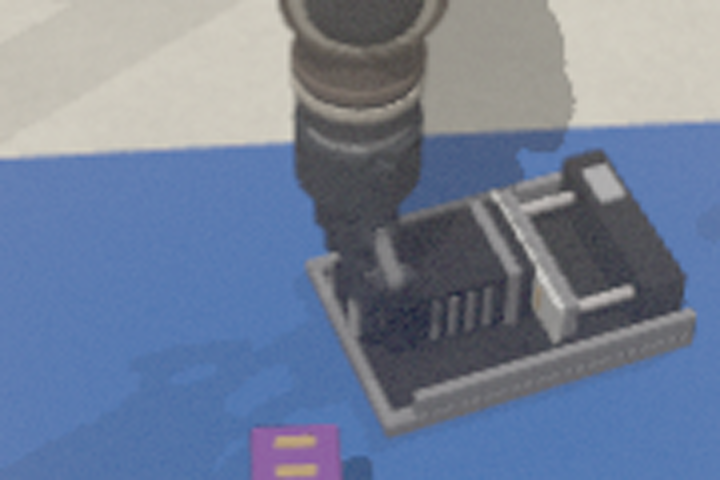

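Pack is at the strip, square by eye, with 9 N of push. I'll step up to about 15 N, hold 1 s, and release slowly.

```bash
python3 - <<'E'
from h import *
from workcell import r
Y=.0105;z=-.007;f0=np.load("f0.npy")
F=lambda:-(r.sense()["force"]-f0)@u
def Fm():
    a=[]
    for _ in range(4): a.append(F());r.wait(.03)
    return np.mean(a)
x=.014;f=Fm();print(f)
while f<14 and x<.024:
    x+=float(np.clip((15-f)/6,.0003,.001))
    r.servo_line(W(x,Y,z),velocity=.01);f=Fm();print(round(x,4),f.round(2))
for _ in range(5): r.wait(.15);print("hold",Fm().round(2))
q=r.sense()["eef_pos"]-W(0,0,0);print("tcp x",q@u,r.sense()["t"])
while f>.7 and x>0:
    x-=.001;r.servo_line(W(x,Y,z),velocity=.008);f=F()
print("released",x,f,r.sense()["t"])
r.servo_line(W(x-.04,Y,z),velocity=.06)
r.servo_line(W(x-.07,Y,.1),velocity=.15);print(r.sense()["t"])
im=r.capture("scene");cv2.imwrite("pics/p7.png",cv2.resize(np.clip((im[150:230,280:400,::-1]/255)**.5*255,0,255).astype(np.uint8),None,fx=6,fy=6,interpolation=2))
E
```

```text
9.659761012747161
0.015 12.13
0.016 13.93
0.017 16.79
hold 16.51
hold 16.38
hold 16.75
hold 16.57
hold 16.9
tcp x 0.012755934704553263 40.3333
released 0.009999999999999995 0.2048277679530453 42.2583
43.9667
```

View pics/p7.png

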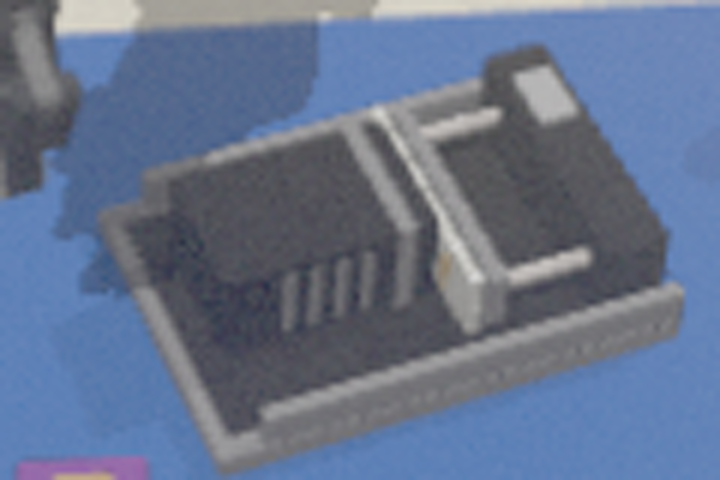

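```bash
python3 - <<'E'
from h import *
from workcell import r
c=r.get_calibration("scene")
for n,z,P in(("band",.062,[(345,122),(405,228)]),("foot",.062,[(168,180),(230,281)]),("end",.062,[(376,115),(436,222)]),("strip",.046,[(378,110),(470,262)])):
    L=[at(c,(280+p[0]/6-.4,150+p[1]/6-.4),z)-W(0,0,0) for p in P]
    L=[np.array([a@u,a@w]) for a in L];v=L[1]-L[0];print(n,np.round(L,4).tolist(),"skew",-v[0]/v[1])
im=r.capture("top");cv2.imwrite("pics/p8.png",cv2.resize(np.clip((im[180:260,240:350,::-1]/255)**.45*255,0,255).astype(np.uint8),None,fx=7,fy=7,interpolation=2))
E
```

```text
band [[0.1037, 0.0453], [0.1034, -0.0205]] skew -0.004638561918188411
foot [[0.0194, 0.0403], [0.0236, -0.0218]] skew 0.06756824023986695
end [[0.118, 0.0445], [0.117, -0.022]] skew -0.015217664902621044
strip [[0.127, 0.0608], [0.1282, -0.0353]] skew 0.012191580977996476
```

View pics/p8.png

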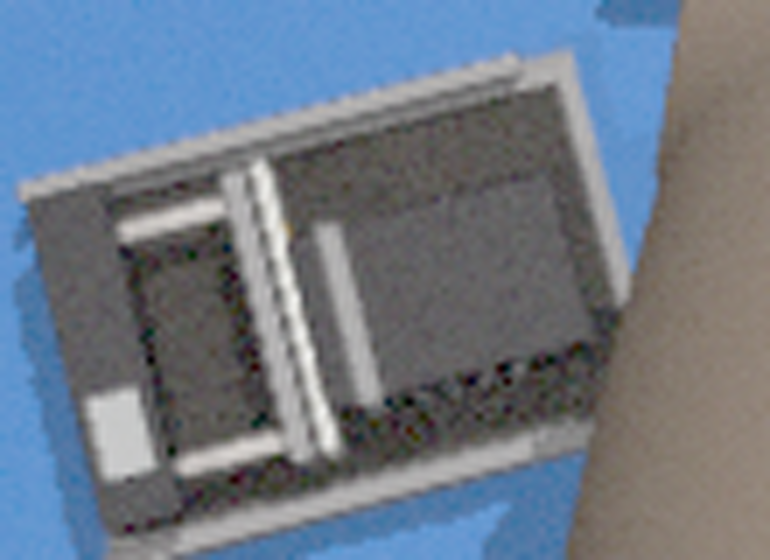

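```bash
python3 -c "
from workcell import r
print(r.sense()['t']);r.close_job()"
```

```text
44.0667
the job is handed in; nothing more can be done
```

I slid the pack upright against the sill, tipped it onto the dock floor, slid it to the strip, pressed it and handed the job in at about 44 s. No verdict is reported, so I don't know if it passed.

**What I did:**
- **Sill:** I pushed low with the tool tilted and two spread fingers. The pack ended at dock x ≈ −0.025 m and square by the contacts.
- **Tip:** I pushed high up with closed fingers, peaking at about 2.4 N.
- **Press:** I slid it gently to the strip, then pushed with about 16.5 N for about 1 s. Then I eased off slowly and backed the arm away.

**Last checks:**
- The pack lies flat between the rails with its banded end at the strip. Its end face looks flush, but the images cannot prove contact. I rely on the slow release, which should leave the spring resting against it.
- The skew estimates were about −0.02 to +0.03 rad from the band and end edges and the top view. The blurrier foot edge in the scene view gave 0.07 rad, which disagrees with them. I judged it measurement noise.

**What went wrong or differed:**
- The true fingertip was 36 mm behind the reported TCP. My first tip attempt therefore passed over the pack without moving it. I then touched the table to measure the offset and corrected for it.
- I viewed 12 pictures, two over the budget of 10.
- I did not measure the other things on the bench again at the end. I never brought the tool near them.

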